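# Unlatch the snap gauge from its rack peg and stand it in the holder

### The arm

A 6-joint arm with a two-finger parallel gripper is mounted at the origin on a cart in front of the work surface, level with it; the furniture and walls round the work are solid. World frame = base frame: x ahead of the robot, y to its left, z up, the work surface at z = 0. Lengths are in m, angles in rad, forces in N, time in s.
With the tool pointing down it reaches from about 0.425 to 0.95 m from the base axis. Payload 3.5 kg.
Tool frame: the origin (TCP) lies midway between the tips of the shut fingers; the grasp point (between the pads) lies 19 mm behind it; z points along the fingers, y is the line along which they close (so a half turn about z gives the same grasp; the last joint's range is limited). The gripper opens to 85 mm and grips with 20 to 120 N. Pads are 22 mm wide; open, the fingers measure 114 mm over their backs; the gripper's body (76 mm by 85 mm) begins 54 mm behind the grasp point. The pads swing forward as they close: fully open they stand 13 mm farther back than shut.
Start: joints at [1.129, 0.286, 1.577, -0, 1.279, -0.15], TCP at [0.194, 0.646, 0.231] pointing down, gripper open.
Joint ranges: [-2.77, 2.77], [-0.9, 2.22], [0.21, 2.48], [-1.53, 4.67], [0.24, 2.81], [-2.84, 2.84]. Speed limits (rad/s): [2.79, 2.79, 3.14, 3.14, 3.14, 3.14].

### API

Orientations are given as a unit quaternion [x, y, z, w].
In Python, from plant import ctrl gives the robot as it stands. The module is installed in compiled form; this text tells all that it offers.
- The arm moves only by the shell command python3 -m inch 'ROWS' [FORCE]. ROWS is JSON, a list of rows, each a list of 5 numbers: the closure, from 0 (fully open) to 1 (shut), then the shift along the tool's x, y, z in m, then the turn about the tool's z in degrees. A call has 1 to 5 rows; each row is the pose to reach, as a shift and turn from the pose commanded when the call began, along the tool's axes at that moment; what a row does not reach only later rows make up. A row lasts 1/12 s, in which the tool goes at most 41.7 mm and 7.16 degrees, less where a joint would pass 70% of its speed; a pose out of reach is approached as far as the arm can. A call with a gripper value outside its range is refused whole. The fingers move at their own pace and stop on an object; FORCE is the grip in N (left out, the last holds). Time passes only in rows, so rows that repeat a pose let the fingers close. It gives the time, the measured TCP pose, the force, the opening and the grip force at its end, in the units of the state.
- ctrl.get_state(): the state, without advancing time (a new reading comes with each control period).
- ctrl.read_camera(name): name is "side" or "top"; returns a dict with "pixels" (400x640x3 uint8, red, green, blue), "depth" (400x640 float32, m along the optical axis (not along the pixel's ray), 0 where there is no reading), "fx", "fy", "cx", "cy" (pixels), "D" ([k1, k2, p1, p2, k3] as OpenCV has them; the pictures are not rectified), "xyz" and "rotation" of the camera in the world. Camera axes: x right, y down, z forward; pixel columns grow to the right and rows downward; lengths in m; the calibration is good to about 2 mm. A picture is of the moment at which its call begins.
- ctrl.sign_off(): hands the job in; it is judged then, once.
Trained networks look in a picture, given as the dict that the camera call returned (one of the last four; its "shot" number tells which), for a name from the list of things; names that differ only in an ending like _2 or _b are one class to them, and where a whole thing is asked for, a point or a joint stands for the part that bears it (a point fixed in the world has none). Each returns a list of dicts, best first, with "score" (0 to 1); they miss things now and then, are a little off and sometimes report something else, mostly with a low value. They report only what shows in the picture. A call takes as long as a camera call.
- ctrl.spot_in(query, picture): "at" ([column, row] in pixels, amid what is visible of it).
- ctrl.tip_of(query, picture): "at" ([column, row] in pixels: a listed point, or the origin of a listed thing).
The state is a dict: "time": time; "qpos": joint angles; "dq": joint speeds; "joint_efforts": joint torques, N m; "eef_pos": TCP position; "tcp_rot": TCP orientation; "contact_force": force on the tool from outside, world axes, zero at the start; "wrist_torque": the same for the moment, N m; "opening": opening from 0.0 (shut) to 1.0 (fully open); "finger_force": force on a finger pad.
Only numpy, scipy, OpenCV 4.12 (cv2) and the standard library are available. Lean on these libraries where they do the work, as an engineer would, in place of code of your own. Each camera call takes 0.05 s, during which the arm holds its last target. There are 200 camera calls.

### The job

Take the snap gauge (the plate gauge with the C-shaped mouth in one side) off the gauge rack: first press down the sprung keeper on its peg until it stays open, then take the gauge off the peg and gently stand it upright, fully down, in the slot of the slotted holder. Leave the other gauge hanging and its keeper shut.

Things in the scene. Friction and masses are not known exactly. Their poses are not given: they have to be found in the camera images.
- rack: fixed aluminium gauge rack, 230 mm wide (y), 156 mm high; origin at desk level under the middle of the crossbar's front face. Two flat steel pegs, 12 mm wide and tall, top at z = 150 mm, stick out level along -x from the crossbar (x 0 to 14 mm) at y = +65 mm (left) and -65 mm (right), to x = -119 mm. A sprung keeper sits on the front 48 mm of each
- peg_left (a point): point on the top face of the left peg, 35 mm in front of the crossbar, where a gauge hangs; axes as the rack's (the peg runs along x, its open tip is 84 mm from here towards -x, the keeper's hinge 82 mm)
- peg_right (a point): the same on the right peg
- keeper_left (a joint): left keeper angle (rad): dark steel tongue 46 x 11 to 15 x 4 mm, hinged at the peg's tip. 0 = shut: leans back over the peg at 30 degrees to it, free end 21 mm above its top, blocking the eye. Pressed from above (2 to 5 N) it folds back towards the crossbar; 0.52 = open, flush with the peg's top. Over-centre spring: let go before 0.28 it snaps shut, past 0.28 it snaps and stays open
- keeper_right (a joint): the same for the right peg's keeper
- keeper_left_pad (a point): point on the upper face of the left keeper, 5 mm from its free end: press here, straight down; moves with the keeper (shut: 20 mm above the peg's top, 83 mm in front of the crossbar; open: flush)
- keeper_right_pad (a point): the same on the right keeper
- snap_gauge_center (a point): centre of the snap gauge: steel plate 8 mm thick (x), 56 mm wide (y), 138 mm tall (z), about 0.2 kg, C-shaped mouth 24 mm high in its +y side. The bottom edge is 69 mm below. It hangs on the left or right peg (read which), square to it, by an eye 26 mm wide, 25 mm tall, its top edge 24 mm above this point: 13 mm of play upwards; lift 6 mm and slide off past the tip
- snap_gauge_tab (a point): centre of the snap gauge's black grip tab at its top: 14 mm thick (x), 24 to 26 mm wide (y), 34 mm tall, 121 mm above the bottom edge; axes as the gauge's. The tab reaches from 11 to 45 mm above the peg's top while hanging; the centre is 52 mm above the gauge's centre
- step_gauge_center (a point): the other gauge, same plate, eye and tab, but its lower half narrows in steps to 20 mm and has no mouth; centre of its height. It must stay hanging
- slot_floor (a point): centre of the slot's floor in the slotted holder (fixed aluminium block, base 80 x 128 mm). The slot is 12 mm wide (x) and 84 mm long (y), floor 8 mm above the desk, walls up to 38 mm, flared lips above them to 48 mm, about 28 mm apart at the top. A gauge stands in it with its plate along the slot's y, either way round

How it is judged:
On the way:
1. the keeper of the snap gauge's peg is pressed open and the gauge still hangs on that peg (((value of joint keeper_left above 0.43 rad and distance between snap_gauge_center and peg_left below 0.045 m) or (value of joint keeper_right above 0.43 rad and distance between snap_gauge_center and peg_right below 0.045 m))), for 0.1 s.
At the end, for the whole second after the job is handed in: The snap gauge stands at rest and released in the holder's slot: fully down (within 4 mm), upright within 0.2 rad, along the slot and within 18 mm of its middle; the other gauge still hangs on its peg within 30 mm of where it was (horizontal distance between snap_gauge_center and slot_floor below 0.018 m and z of snap_gauge_center in the frame of slot_floor between 0.063 and 0.073 m and angle between snap_gauge_center's own z axis and vertical below 0.2 rad and angle between the y axis of snap_gauge_center and the y axis of slot_floor, either way round below 0.2 rad and linear speed of snap_gauge below 0.03 m/s and (distance between step_gauge_center and peg_left below 0.045 m or distance between step_gauge_center and peg_right below 0.045 m) and distance of step_gauge_center from where it was at the start of the episode below 0.03 m); the robot touches nothing.
It fails at once if the keeper of the other gauge's peg is opened ((value of joint keeper_left above 0.28 rad and distance between step_gauge_center and peg_left below 0.06 m) or (value of joint keeper_right above 0.28 rad and distance between step_gauge_center and peg_right below 0.06 m)).
It fails at once if the snap gauge is dropped (linear speed of snap_gauge above 0.7 m/s and contact force between the fingers and snap_gauge below 0.05 N).
It also fails if it takes over 58 s, if anything falls off the work surface, if the arm or the gripper's body presses on something with over 40 N, if the wrist force passes 120 N, or if a joint passes its speed limit or range.

## Working session

There is one attempt and no reset: what is moved stays moved. The work goes in short steps, Python scripts to look and compute and a shell command to move; the robot and the scene stay as the last step left them, time stands still between calls to the robot, and variables do not carry over. Pictures are saved under pics/ and viewed, at most 10 in all, crops included, and the job is handed in when it is done.

```bash
mkdir -p pics; cat > h.py <<'E'
import numpy as np, cv2
from plant import ctrl
from scipy.spatial.transform import Rotation as R
def campose(p):
    r=np.array(p["rotation"],float)
    M=r if r.shape==(3,3) else R.from_quat(r).as_matrix()
    return M,np.array(p["xyz"])
def K(p): return np.array([[p["fx"],0,p["cx"]],[0,p["fy"],p["cy"]],[0,0,1.]])
def ray(p,at):
    u=cv2.undistortPoints(np.array([[at]],float),K(p),np.array(p["D"],float))[0,0]
    M,t=campose(p); return M@np.array([u[0],u[1],1]),t
def dep(p,at,k=2):
    c,r=int(round(at[0])),int(round(at[1])); w=p["depth"][max(r-k,0):r+k+1,max(c-k,0):c+k+1]; w=w[w>0]
    return np.median(w) if len(w) else 0
def pos(p,at):
    d,t=ray(p,at); return t+d*dep(p,at)
def atz(p,at,z):
    d,t=ray(p,at); return t+d*(z-t[2])/d[2]
def proj(p,X):
    M,t=campose(p); c=(np.array(X)-t)@M
    return cv2.projectPoints(c.reshape(-1,1,3),np.zeros(3),np.zeros(3),K(p),np.array(p["D"],float))[0][:,0]
def tri(a,pa,b,pb):
    d1,t1=ray(a,pa);d2,t2=ray(b,pb)
    s=np.linalg.lstsq(np.c_[d1,-d2],t2-t1,rcond=None)[0]
    x,y=t1+d1*s[0],t2+d2*s[1]; return (x+y)/2,np.linalg.norm(x-y)
E
python3 - <<'E'
from h import *
np.set_printoptions(precision=4,suppress=True)
P={}
for n in("side","top"):
    p=P[n]=ctrl.read_camera(n); cv2.imwrite(f"pics/{n}0.png",p["pixels"][:,:,::-1]); print(n,p["xyz"],campose(p)[0].tolist())
N=["rack","peg_left","peg_right","keeper_left_pad","keeper_right_pad","snap_gauge_center","snap_gauge_tab","step_gauge_center","slot_floor"]
for q in N:
    best={}
    for n,p in P.items():
        for d in ctrl.tip_of(q,p)[:2]:
            best.setdefault(n,d["at"]); print(q,n,np.round(d["at"],1),round(d["score"],2),pos(p,d["at"]))
    if len(best)==2:print("  tri",*tri(P["side"],best["side"],P["top"],best["top"]))
print(ctrl.get_state())
E
```

```text
side [0.2412 0.57   0.6965] [[-0.8805658273285918, -0.299636185965634, 0.3671811266950967], [-0.47354270342983396, 0.5873527167910731, -0.6563338282509212], [-0.019003467301442784, -0.7518210838611228, -0.6590932605423981]]
top [0.4664 0.0193 0.9539] [[-0.021785716253175717, -0.9941139848670131, 0.10612618743347035], [-0.9997615038340464, 0.021824255701194947, -0.0007983198450274911], [-0.001522504128802303, -0.10611826871428326, -0.9943523495352444]]
rack side [317.3 187.3] 0.9 [ 0.615  -0.0951  0.0784]
rack top [403.  142.4] 0.76 [ 0.6707 -0.1687  0.0552]
rack top [391.9 154.6] 0.32 [ 0.616  -0.1175  0.1928]
  tri [ 0.6763 -0.1853 -0.0077] 0.018669510292096382
peg_left side [319.7 157.7] 0.74 [ 0.6141 -0.1094  0.1617]
peg_left top [391.1 153. ] 0.79 [ 0.6191 -0.116   0.1931]
peg_left top [444.7 146.1] 0.65 [ 0.645  -0.2415  0.1248]
  tri [ 0.6255 -0.1249  0.149 ] 0.005181193094451717
peg_right side [321.4 164.4] 0.56 [ 0.6114 -0.1126  0.1404]
peg_right top [450.  142.9] 0.69 [ 0.6412 -0.2378  0.1711]
  tri [ 0.6912 -0.2877  0.0018] 0.026740696050936166
keeper_left_pad side [339.2 1
[... 1177 characters left out ...]
295.8 301.1] 0.68 [0.5047 0.2029 0.0367]
slot_floor top [252.2 217.6] 0.96 [0.5075 0.1803 0.0339]
slot_floor top [387.8 155.7] 0.39 [ 0.6147 -0.1101  0.1891]
  tri [0.4821 0.114  0.3888] 0.020701623981807693
{'time': 1.0, 'qpos': array([ 1.129 ,  0.2863,  1.5767, -0.    ,  1.2786, -0.15  ]), 'dq': array([-0.0003, -0.0018, -0.0009,  0.0002, -0.0007, -0.0021]), 'joint_efforts': array([ -0.0005, -40.5977, -29.2943,  -0.0002,   0.0005,   0.    ]), 'eef_pos': array([0.1942, 0.6465, 0.2314]), 'tcp_rot': array([0.1454, 0.9894, 0.    , 0.    ]), 'contact_force': array([-0.1357, -0.923 ,  0.7507]), 'wrist_torque': array([ 0.0114, -0.0254,  0.0064]), 'finger_force': 0.0, 'opening': 1.0025032526678164}
```

```bash
python3 - <<'E'
import cv2,numpy as np
a=cv2.imread("pics/side0.png")[90:350,220:420]; b=cv2.imread("pics/top0.png")[90:290,200:500]
a=cv2.resize(a,None,fx=2.2,fy=2.2,interpolation=2);b=cv2.resize(b,None,fx=2.6,fy=2.6,interpolation=2)
cv2.imwrite("pics/s1.png",a);cv2.imwrite("pics/t1.png",b)
E
```

```text
(no output)
```

View pics/s1.png

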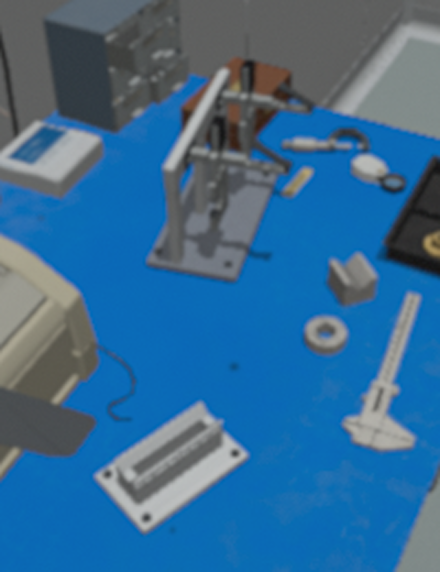

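View pics/t1.png

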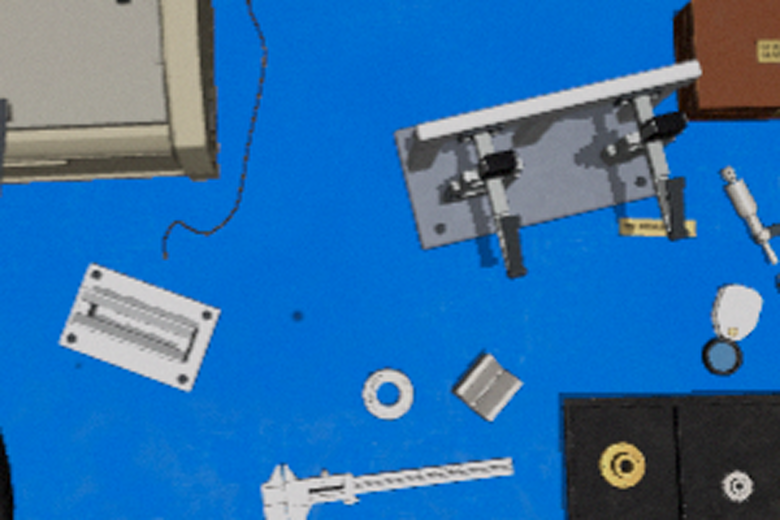

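```bash
cat >> h.py <<'E'
def cloud(p):
    h,w=p["depth"].shape; g=np.stack(np.meshgrid(np.arange(w),np.arange(h)),-1).reshape(-1,1,2).astype(float)
    u=cv2.undistortPoints(g,K(p),np.array(p["D"],float))[:,0]; d=p["depth"].reshape(-1,1)
    M,t=campose(p); X=(np.c_[u,np.ones(len(u))]*d)@M.T+t; X[d[:,0]<=0]=np.nan
    return X.reshape(h,w,3)
E
python3 - <<'E'
from h import *
np.set_printoptions(precision=4,suppress=True)
C={}
P={n:ctrl.read_camera(n) for n in("side","top")}
for n,p in P.items():
    C[n]=cloud(p); X=C[n].reshape(-1,3)
    # crossbar top
    m=(X[:,2]>.145)&(X[:,2]<.166)&(X[:,0]>.62)&(X[:,0]<.74)&(X[:,1]<-.06)&(X[:,1]>-.36)
    A=X[m]; 
    for _ in range(4):
        c=np.median(A[:,:2],0) if _==0 else A[:,:2].mean(0); v=np.linalg.svd(A[:,:2]-c,full_matrices=False)[2][0]; nn=np.array([-v[1],v[0]])
        A=A[abs((A[:,:2]-c)@nn)<.012]
    s=(A[:,:2]-c)@v; print(n,"bar",len(A),c,v,np.percentile(s,[0,1,99,100]),np.percentile((A[:,:2]-c)@nn,[2,98]),A[:,2].mean())
    im=p["pixels"].reshape(-1,3).astype(int)
    m=(X[:,2]>-.005)&(X[:,2]<.06)&(abs(X[:,0]-.5)<.09)&(abs(X[:,1]-.19)<.1)&(im[:,2]-im[:,0]<40)
    B=X[m]; base=B[B[:,2]<.016]; print(" base",len(base),cv2.minAreaRect(base[:,:2].astype(np.float32)*1000), np.percentile(B[:,2],[5,50,95,99]))
    top=B[B[:,2]>.038]; print(" lips",len(top),cv2.minAreaRect(top[:,:2].astype(np.float32)*1000))
np.savez("c.npz",**C,**{k+"i":p["pixels"] for k,p in P.items()})
E
```

```text
side bar 236 [ 0.6625 -0.1341] [-0.1571  0.9876] [-0.1186 -0.1157  0.0744  0.0747] [-0.0076  0.0096] 0.15239723917047007
 base 944 ((512.3057861328125, 185.2812957763672), (128.6881561279297, 79.58692932128906), 67.7142562866211) [0.0056 0.0184 0.0465 0.0484]
 lips 428 ((512.827392578125, 185.50729370117188), (102.73041534423828, 33.96820068359375), 68.50747680664062)
top bar 714 [ 0.6705 -0.1574] [-0.18    0.9837] [-0.1307 -0.1242  0.0955  0.0973] [-0.0078  0.0099] 0.1534830786141444
 base 1280 ((528.5656127929688, 177.7351837158203), (128.55661010742188, 110.60137176513672), 69.4968490600586) [0.0042 0.0076 0.0459 0.0484]
 lips 359 ((513.8001708984375, 181.79965209960938), (103.94328308105469, 32.93594741821289), 68.85824584960938)
```

```bash
python3 - <<'E'
from h import *
c=np.load("c.npz"); th=np.radians(10.2); o=np.array([.6666,-.175])
Rm=np.array([[np.cos(th),-np.sin(th)],[np.sin(th),np.cos(th)]])
tiles=[]
for n in("side","top"):
    X=c[n].reshape(-1,3); I=c[n+"i"].reshape(-1,3); L=np.c_[(X[:,:2]-o)@Rm,X[:,2]]
    for s in(.065,-.065):
        m=(abs(L[:,0]+.035)<.016)&(abs(L[:,1]-s)<.045)&(L[:,2]>.02)&(L[:,2]<.21)
        im=np.full((400,200,3),255,np.uint8)
        for l,k in zip(L[m],I[m]): cv2.circle(im,(int(100-(l[1]-s)*2000),int(400-(l[2]-.01)*2000)),3,tuple(int(v) for v in k[::-1]),-1)
        tiles.append(im)
        T=L[m&(L[:,2]>.178)]; print(n,s,len(T),np.median(T,0),T.min(0),T.max(0))
cv2.imwrite("pics/sil.png",np.hstack(tiles))
E
```

```text
side 0.065 71 [-0.0372032   0.07442804  0.19176213] [-0.04349195  0.05420355  0.17819002] [-0.02920784  0.08045091  0.19639327]
side -0.065 63 [-0.03416183 -0.05527584  0.19105163] [-0.03949616 -0.07687687  0.17801287] [-0.02482288 -0.04926518  0.1951938 ]
top 0.065 115 [-0.03565202  0.06474088  0.19304475] [-0.04204683  0.05041801  0.17811427] [-0.02720751  0.07618242  0.19685768]
top -0.065 121 [-0.03152219 -0.06392413  0.19294666] [-0.0381601  -0.07981193  0.17858555] [-0.0235707  -0.05309955  0.19591396]
```

View pics/sil.png

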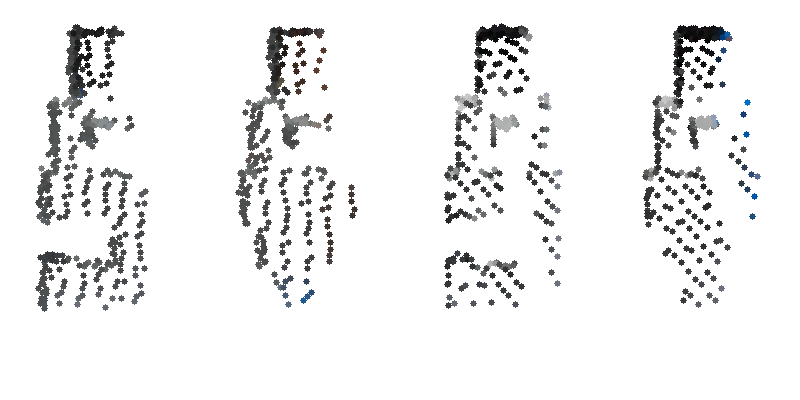

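The left (nearer side camera) gauge shows the C-mouth in the reprojected clouds (tiles 1 and 3, x 40–140, mouth near row 240). It hangs on the left peg. The right one narrows downwards, so that is the step gauge.

```bash
python3 -m inch '[[1,-0.028,-0.03,-0.02,0],[1,-0.055,-0.06,-0.03,0],[1,-0.082,-0.088,-0.03,0],[1,-0.109,-0.117,-0.03,0],[1,-0.136,-0.147,-0.03,0]]'; python3 -m inch '[[1,-0.028,-0.03,0,0],[1,-0.055,-0.06,0,0],[1,-0.082,-0.088,0,0],[1,-0.109,-0.117,0,0],[1,-0.136,-0.147,0,0]]'; python3 -m inch '[[1,-0.028,-0.03,0,0],[1,-0.055,-0.06,0,0],[1,-0.082,-0.088,0,0],[1,-0.109,-0.117,0,0],[1,-0.136,-0.147,0,0]]'
```

```text
time: 1.52
eef_pos: [0.2827, 0.4651, 0.2619]
tcp_rot: [0.145, 0.989, 0.0, 0.0]
contact_force: [1.4, 0.5, 0.1]
opening: 0.298
finger_force: 0.0
time: 1.93
eef_pos: [0.3705, 0.285, 0.2617]
tcp_rot: [0.145, 0.989, 0.0, 0.0]
contact_force: [0.2, -0.2, -0.6]
opening: -0.002
finger_force: 0.0
time: 2.35
eef_pos: [0.4585, 0.1049, 0.2618]
tcp_rot: [0.145, 0.989, 0.0, 0.001]
contact_force: [1.7, -0.0, -0.5]
opening: 0.001
finger_force: 0.0
```

```bash
python3 -m inch '[[1,-0.027,-0.029,0,0],[1,-0.054,-0.058,0,0],[1,-0.081,-0.087,0,0],[1,-0.108,-0.116,0,0],[1,-0.133,-0.142,0,0]]'; python3 -m inch '[[1,-0.022,-0.023,0,0],[1,-0.043,-0.047,0,-7],[1,-0.043,-0.047,0,-14],[1,-0.043,-0.047,0,-21],[1,-0.043,-0.047,0,-27]]'
python3 -m inch '[[1,0,0,0.03,0],[1,0,0,0.05,0],[1,0,0,0.05,0]]'
python3 - <<'E'
from h import *
np.set_printoptions(precision=4,suppress=True)
P={n:ctrl.read_camera(n) for n in("side","top")}
s=ctrl.get_state(); M=R.from_quat(s["tcp_rot"]).as_matrix(); print(s["eef_pos"],"ty yaw",np.degrees(np.arctan2(M[1,1],M[0,1])))
b={}
for n,p in P.items():
    for d in ctrl.tip_of("keeper_left_pad",p)[:2]: b.setdefault(n,d["at"]);print(n,d,pos(p,d["at"]))
print(tri(P["side"],b["side"],P["top"],b["top"]) if len(b)==2 else 0)
ims=[]
for n,p in P.items():
    q=proj(p,s["eef_pos"])[0].astype(int); a=p["pixels"][max(q[1]-65,0):q[1]+65,q[0]-65:q[0]+65,::-1]; print(n,q); ims.append(cv2.resize(a,(400,400),interpolation=2))
cv2.imwrite("pics/k1.png",np.hstack(ims))
E
```

```text
time: 2.77
eef_pos: [0.5452, -0.0699, 0.2616]
tcp_rot: [0.146, 0.989, -0.0, 0.0]
contact_force: [0.1, 0.3, 0.9]
opening: -0.006
finger_force: 0.0
time: 3.18
eef_pos: [0.5723, -0.1259, 0.2611]
tcp_rot: [-0.092, 0.996, 0.0, -0.0]
contact_force: [0.0, -0.8, 0.0]
opening: 0.007
finger_force: 0.0
time: 3.43
eef_pos: [0.5695, -0.1239, 0.2061]
tcp_rot: [-0.089, 0.996, 0.002, -0.004]
contact_force: [-1.0, 0.5, -1.0]
opening: 0.001
finger_force: 0.0
[ 0.5718 -0.1247  0.2108] ty yaw 100.28045053729768
side {'at': [337.5, 157.0], 'score': 0.59} [ 0.5736 -0.1255  0.1664]
side {'at': [318.5, 151.5], 'score': 0.54} [ 0.6157 -0.107   0.1808]
0
side [338 141]
top [398 175]
```

View pics/k1.png

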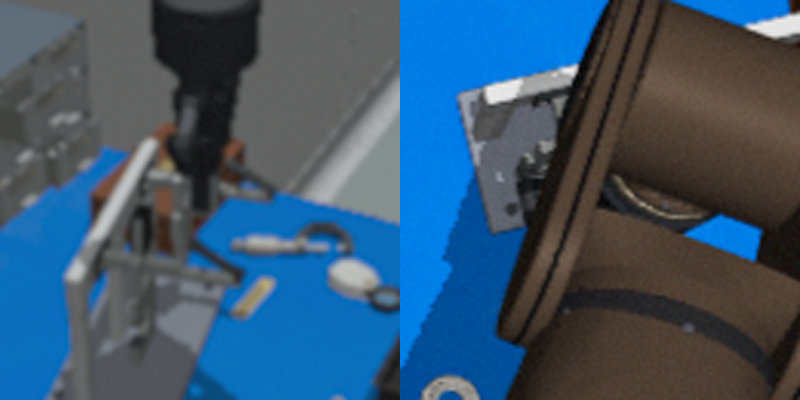

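The side view (left) shows the shut finger tips directly above the left keeper's free end (crop 200,240). The top view is blocked by the arm. I'll press down.

```bash
python3 -m inch '[[1,0,0,0.02,0],[1,0,0,0.035,0],[1,0,0,0.04,0],[1,0,0,0.043,0]]';python3 -m inch '[[1,0,0,0.005,0],[1,0,0,0.009,0],[1,0,0,0.009,0]]';python3 -m inch '[[1,0,0,0.003,0],[1,0,0,0.005,0],[1,0,0,0.005,0],[1,0,0,0.005,0]]'
```

```text
time: 3.97
eef_pos: [0.5727, -0.125, 0.1691]
tcp_rot: [-0.09, 0.996, -0.0, 0.001]
contact_force: [-0.1, 0.4, 0.1]
opening: -0.001
finger_force: 0.4
time: 4.22
eef_pos: [0.5722, -0.1249, 0.1592]
tcp_rot: [-0.09, 0.996, -0.0, -0.0]
contact_force: [0.3, -0.0, -0.0]
opening: -0.004
finger_force: 0.0
time: 4.55
eef_pos: [0.5721, -0.1249, 0.1542]
tcp_rot: [-0.09, 0.996, 0.0, -0.0]
contact_force: [0.1, -1.1, -0.1]
opening: 0.004
finger_force: 0.0
```

```bash
python3 -m inch '[[1,0,0,0.001,0],[1,0,0,-0.02,0],[1,0,0,-0.045,0],[1,0,0,-0.07,0],[1,0,0,-0.07,0]]'
python3 - <<'E'
from h import *
p=ctrl.read_camera("side")
print([(d["at"],round(d["score"],2),pos(p,d["at"])) for d in ctrl.tip_of("keeper_left_pad",p)])
cv2.imwrite("pics/k2.png",cv2.resize(p["pixels"][90:220,270:400,::-1],(520,520),interpolation=2))
E
```

```text
time: 4.97
eef_pos: [0.5752, -0.126, 0.231]
tcp_rot: [-0.09, 0.996, -0.003, 0.005]
contact_force: [0.9, -0.5, 1.1]
opening: 0.001
finger_force: 0.0
[([336.5, 163.9], 0.59, array([ 0.57518445, -0.12387415,  0.14640303]))]
```

View pics/k2.png

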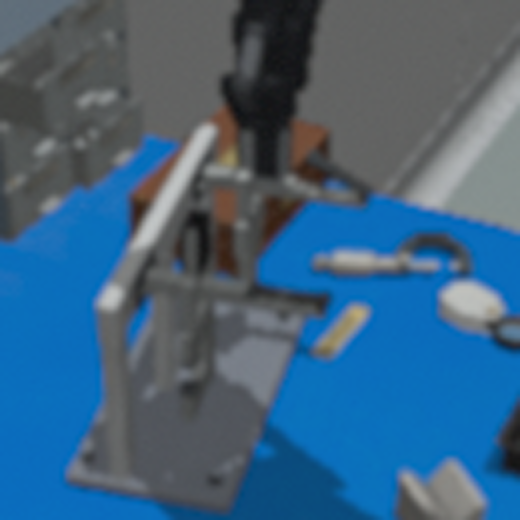

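The left keeper lies flush on its peg (crop 255–330, 295) and the right one is still raised. Next is the grasp.

```bash
python3 -m inch '[[0.3,-0.025,0,0,0],[0.3,-0.0485,-0.001,0,0],[0.3,-0.0485,-0.001,0,0],[0.3,-0.0485,-0.001,0.02,0],[0.3,-0.0485,-0.001,0.04,0]]';python3 -m inch '[[0.3,0,0,0.012,0],[0.3,0,0,0.022,0],[0.3,0,0,0.022,0],[0.7,0,0,0.022,0],[0.7,0,0,0.022,0]]' 30;python3 -m inch '[[1,0,0,0,0],[1,0,0,0,0],[1,0,0,0,0],[1,0,0,0,0],[1,0,0,0,0]]' 40
```

```text
time: 5.48
eef_pos: [0.6203, -0.1173, 0.1836]
tcp_rot: [-0.09, 0.996, -0.0, 0.0]
contact_force: [-0.1, -0.5, -0.6]
opening: 0.696
finger_force: 0.0
time: 5.9
eef_pos: [0.6206, -0.1175, 0.1633]
tcp_rot: [-0.09, 0.996, -0.0, 0.001]
contact_force: [0.3, -0.7, -0.4]
opening: 0.432
finger_force: 0.0
time: 6.32
eef_pos: [0.621, -0.1177, 0.164]
tcp_rot: [-0.09, 0.996, -0.001, 0.001]
contact_force: [0.5, -1.8, 5.8]
opening: 0.292
finger_force: 40.0
```

```bash
python3 -m inch '[[1,0,0,-0.003,0],[1,0,0,-0.007,0],[1,0,0,-0.007,0],[1,0,0,-0.007,0]]' 50; python3 -m inch '[[1,0.01,0,0,0],[1,0.025,0,0,0],[1,0.04,0,0,0],[1,0.05,0,0,0],[1,0.05,0,0,0]]'
```

```text
time: 6.65
eef_pos: [0.6196, -0.1169, 0.1685]
tcp_rot: [-0.09, 0.996, 0.0, -0.001]
contact_force: [0.5, -0.3, -1.9]
opening: 0.288
finger_force: 49.1
time: 7.07
eef_pos: [0.5686, -0.1261, 0.1685]
tcp_rot: [-0.089, 0.996, 0.0, -0.001]
contact_force: [-0.4, -0.4, -2.1]
opening: 0.293
finger_force: 49.2
```

```bash
python3 -m inch '[[1,0.012,0,-0.001,0],[1,0.025,0,-0.001,0],[1,0.04,0,-0.001,0],[1,0.06,0,-0.001,0],[1,0.075,0,-0.001,0]]'; python3 -m inch '[[1,0.005,0,-0.015,0],[1,0.01,0,-0.03,0],[1,0.01,0,-0.05,0],[1,0.01,0,-0.07,0],[1,0.01,0,-0.07,0]]'
python3 - <<'E'
from h import *
np.set_printoptions(precision=4,suppress=True)
P={n:ctrl.read_camera(n) for n in("side","top")}
s=ctrl.get_state(); print(s["eef_pos"],s["tcp_rot"])
for q in("snap_gauge_center","snap_gauge_tab","step_gauge_center"):
  for n,p in P.items():
    for d in ctrl.tip_of(q,p)[:1]: print(q,n,d["at"],d["score"],pos(p,d["at"]))
q=proj(P["side"],s["eef_pos"])[0].astype(int)
cv2.imwrite("pics/g1.png",cv2.resize(P["side"]["pixels"][q[1]-60:q[1]+110,q[0]-90:q[0]+80,::-1],(560,560),interpolation=2))
E
```

```text
time: 7.48
eef_pos: [0.4963, -0.1395, 0.1702]
tcp_rot: [-0.09, 0.996, 0.0, -0.0]
contact_force: [0.1, -0.5, -2.7]
opening: 0.293
finger_force: 49.2
time: 7.9
eef_pos: [0.4897, -0.1425, 0.2454]
tcp_rot: [-0.09, 0.996, -0.003, 0.004]
contact_force: [0.5, -1.2, -0.7]
opening: 0.292
finger_force: 49.5
[ 0.4878 -0.1415  0.2409] [-0.0896  0.996  -0.0005  0.001 ]
snap_gauge_center side [373.6, 149.7] 0.67 [ 0.483  -0.1248  0.215 ]
snap_gauge_tab side [373.7, 128.6] 0.7 [ 0.484  -0.1165  0.2738]
step_gauge_center side [331.6, 138.1] 0.79 [ 0.6404 -0.2264  0.1456]
step_gauge_center top [253.2, 214.2] 0.67 [0.5167 0.1826 0.0069]
```

View pics/g1.png

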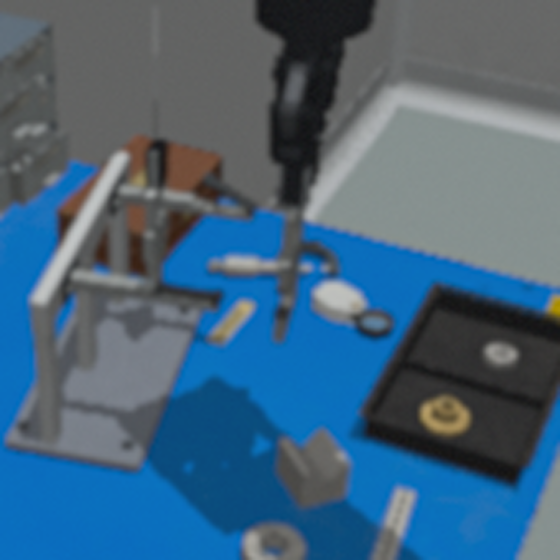

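The gauge hangs in the grip, edge-on at crop (285,200–340), clear of the rack. The step gauge is still on its peg. I'll carry it to the holder.

```bash
python3 -m inch '[[1,-0.006,0.02,0,0],[1,-0.014,0.055,0,0],[1,-0.024,0.092,0,0],[1,-0.034,0.13,0,0],[1,-0.044,0.168,0,0]]'; python3 -m inch '[[1,-0.01,0.038,0,6],[1,-0.02,0.076,0,13],[1,-0.03,0.11,0,20],[1,-0.036,0.135,0,26],[1,-0.039,0.147,0,32]]';python3 -m inch '[[1,0,0,0.02,0],[1,0,0,0.04,0],[1,0,0,0.055,0],[1,0,0,0.055,0],[1,0,0,0.055,0]]'
python3 - <<'E'
from h import *
np.set_printoptions(precision=4,suppress=True)
P={n:ctrl.read_camera(n) for n in("side","top")}
s=ctrl.get_state(); M=R.from_quat(s["tcp_rot"]).as_matrix(); print(s["eef_pos"],"yaw ty",np.degrees(np.arctan2(M[1,1],M[0,1])))
for n,p in P.items():
  X=cloud(p).reshape(-1,3); L=(X-s["eef_pos"])@M
  m=(abs(L[:,1])<.03)&(abs(L[:,0])<.03)&(L[:,2]>.025)&(L[:,2]<.10)
  if m.sum()>20:
    A=L[m]; print(n,m.sum(),"x",np.percentile(A[:,0],[5,50,95]),"y",np.percentile(A[:,1],[5,50,95]),"zmax",A[:,2].max())
    f=np.polyfit(A[:,2],A[:,0],1); print(" x=a z+b",f)
q=proj(P["side"],s["eef_pos"])[0].astype(int)
cv2.imwrite("pics/g2.png",cv2.resize(P["side"]["pixels"][max(q[1]-50,0):q[1]+130,q[0]-90:q[0]+90,::-1],(560,560),interpolation=2)); print(q)
np.savez("c2.npz",c=cloud(P["side"]),i=P["side"]["pixels"])
E
```

```text
time: 8.72
eef_pos: [0.5002, 0.0333, 0.2397]
tcp_rot: [-0.089, 0.996, 0.0, -0.0]
contact_force: [1.0, 0.4, -2.2]
opening: 0.294
finger_force: 49.6
time: 9.13
eef_pos: [0.5122, 0.187, 0.2396]
tcp_rot: [0.19, 0.982, 0.001, -0.001]
contact_force: [-0.5, -0.2, -2.1]
opening: 0.293
finger_force: 49.8
time: 9.55
eef_pos: [0.5119, 0.1833, 0.1839]
tcp_rot: [0.188, 0.982, -0.001, -0.002]
contact_force: [-0.2, 0.5, -1.4]
opening: 0.293
finger_force: 49.8
[0.5135 0.1835 0.1864] yaw ty 68.26992126602802
side 574 x [-0.0004  0.0052  0.0072] y [-0.0251 -0.0001  0.027 ] zmax 0.0999523079651286
 x=a z+b [0.0081 0.0041]
[292 243]
```

View pics/g2.png

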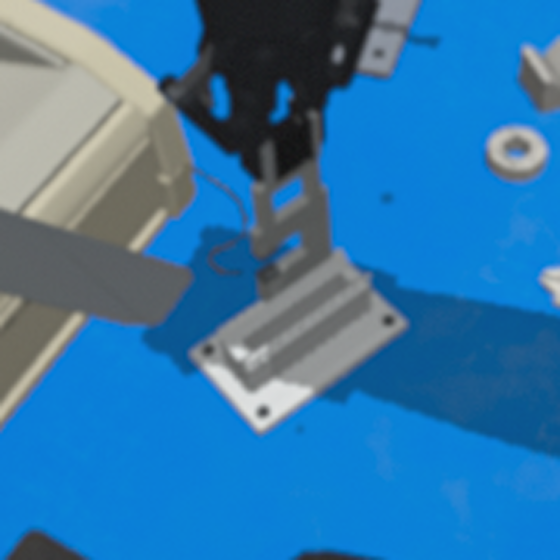

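The picture shows the gauge above the holder, its plate parallel to the slot (slot from crop 250,360 to 345,275). The depth says it is within about 2 mm of the slot's middle. I'll lower it while watching the force.

```bash
python3 -m inch '[[1,0,0.001,0.012,0],[1,0,0.001,0.022,0],[1,0,0.001,0.03,0],[1,0,0.001,0.036,0],[1,0,0.001,0.036,0]]' 40; python3 -m inch '[[1,0,0,0.004,0],[1,0,0,0.008,0],[1,0,0,0.012,0],[1,0,0,0.012,0],[1,0,0,0.012,0]]'
```

```text
time: 10.07
eef_pos: [0.5117, 0.1841, 0.1469]
tcp_rot: [0.188, 0.982, -0.001, -0.002]
contact_force: [-1.1, -0.6, -2.3]
opening: 0.29
finger_force: 49.8
time: 10.48
eef_pos: [0.513, 0.1843, 0.1371]
tcp_rot: [0.188, 0.982, -0.0, -0.0]
contact_force: [0.1, -0.2, -1.6]
opening: 0.29
finger_force: 49.8
```

```bash
python3 -m inch '[[1,0,0,0.005,0],[1,0,0,0.01,0],[1,0,0,0.015,0],[1,0,0,0.018,0],[1,0,0,0.018,0]]'; python3 -m inch '[[1,0,0,0.001,0],[1,0,0,0.002,0],[1,0,0,0.003,0],[1,0,0,0.003,0],[1,0,0,0.003,0]]'
```

```text
time: 10.9
eef_pos: [0.5123, 0.1842, 0.118]
tcp_rot: [0.188, 0.982, -0.0, -0.001]
contact_force: [-0.1, -0.5, -1.3]
opening: 0.294
finger_force: 49.8
time: 11.32
eef_pos: [0.5132, 0.1844, 0.1164]
tcp_rot: [0.188, 0.982, 0.0, 0.0]
contact_force: [0.9, -0.5, -2.9]
opening: 0.289
finger_force: 49.8
```

```bash
python3 -m inch '[[1,0,0,0.001,0],[1,0,0,0.002,0],[1,0,0,0.002,0],[1,0,0,0.002,0]]'; python3 -m inch '[[1,0,0,0.001,0],[1,0,0,0.002,0],[1,0,0,0.002,0],[1,0,0,0.002,0]]'
```

```text
time: 11.65
eef_pos: [0.5136, 0.1843, 0.1151]
tcp_rot: [0.188, 0.982, 0.0, 0.0]
contact_force: [-0.9, 0.2, 2.6]
opening: 0.292
finger_force: 50.2
time: 11.98
eef_pos: [0.5143, 0.1843, 0.1151]
tcp_rot: [0.188, 0.982, -0.0, 0.001]
contact_force: [-3.5, -1.0, 10.5]
opening: 0.289
finger_force: 51.2
```

```bash
python3 -m inch '[[1,0,0,-0.002,0],[0.6,0,0,-0.002,0],[0.4,0,0,-0.002,0],[0.3,0,0,-0.002,0],[0.3,0,0,-0.002,0]]';python3 -m inch '[[0.3,0,0,-0.01,0],[0.3,0,0,-0.03,0],[0.3,0,0,-0.06,0],[0.3,0,0,-0.1,0],[0.3,0,0,-0.13,0]]'
python3 -m inch '[[0.3,0.03,-0.03,0,0],[0.3,0.06,-0.06,0,0],[0.3,0.08,-0.09,0,0],[0.3,0.08,-0.12,0,0],[0.3,0.08,-0.12,0,0]]'
python3 - <<'E'
from h import *
np.set_printoptions(precision=4,suppress=True)
P={n:ctrl.read_camera(n) for n in("side","top")}
for q in("snap_gauge_center","snap_gauge_tab","step_gauge_center"):
  for n,p in P.items():
    for d in ctrl.tip_of(q,p)[:1]: print(q,n,d["at"],d["score"],pos(p,d["at"]))
X=cloud(P["side"]).reshape(-1,3); L=X[(abs(X[:,0]-.513)<.05)&(abs(X[:,1]-.184)<.05)&(X[:,2]>.12)&(X[:,2]<.16)]
print(L.mean(0),L[:,2].max())
cv2.imwrite("pics/f.png",cv2.resize(P["side"]["pixels"][110:350,200:440,::-1],(580,580),interpolation=2))
E
```

```text
time: 12.4
eef_pos: [0.5129, 0.1844, 0.114]
tcp_rot: [0.188, 0.982, -0.0, -0.0]
contact_force: [1.4, 0.2, 0.8]
opening: 0.701
finger_force: 0.0
time: 12.82
eef_pos: [0.5135, 0.1845, 0.2476]
tcp_rot: [0.188, 0.982, 0.0, 0.001]
contact_force: [0.6, 0.0, -0.2]
opening: 0.7
finger_force: 0.0
time: 13.23
eef_pos: [0.3924, 0.1002, 0.2448]
tcp_rot: [0.189, 0.982, -0.001, 0.001]
contact_force: [1.1, -0.6, -0.7]
opening: 0.698
finger_force: 0.0
snap_gauge_center side [294.7, 283.5] 0.78 [0.5132 0.1887 0.0738]
snap_gauge_center top [249.0, 216.7] 0.66 [0.5064 0.1745 0.1056]
snap_gauge_tab side [293.0, 263.9] 0.82 [0.5094 0.1931 0.1418]
snap_gauge_tab top [242.1, 213.3] 0.71 [0.5117 0.1813 0.1445]
step_gauge_center side [334.2, 138.6] 0.78 [ 0.64   -0.2418  0.1357]
step_gauge_center top [445.5, 146.2] 0.83 [ 0.6422 -0.2393  0.1368]
[0.5111 0.188  0.1382] 0.14781170869934313
```

View pics/f.png

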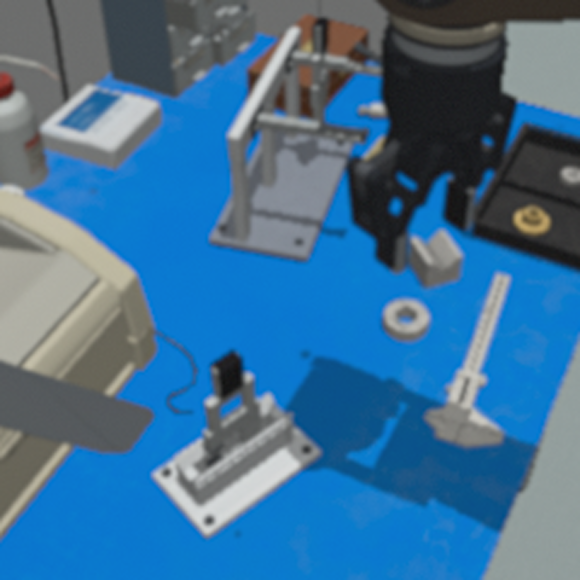

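The gauge stands upright in the slot (crop 230,420) with its tab top near z = 0.147 m, so it is fully down. The step gauge still hangs at crop (320,70).

```bash
python3 -c "
from plant import ctrl
print(ctrl.sign_off())"
```

```text
the job is handed in; nothing more can be done
None
```

The job is handed in: the left keeper is open and the snap gauge stands upright, fully down and released in the holder's slot. The step gauge still hangs on the right peg with its keeper shut. These are my camera readings; sign-off returned no verdict.

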